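# Open the roll-top tool chest and lay out the ratchet

### The arm

A 7-joint arm with a two-finger parallel gripper is mounted at the origin on the work surface. World frame = base frame: x ahead of the robot, y to its left, z up, the work surface at z = 0. Lengths are in m, angles in rad, forces in N, time in s.
With the tool pointing down it reaches from about 0.4 to 0.75 m from the base axis. Payload 19.5 kg.
Tool frame: the origin (TCP) lies at the very end of the fingers, on their centre line; the grasp point (between the pads) lies ctrl.hold_point_z behind it (ctrl.hold_point_z is the distance from the TCP to the grasp point, in m); z points along the fingers, y is the line along which they close (so a half turn about z gives the same grasp; the last joint's range is limited). The gripper opens to 85 mm and grips with 20 to 120 N. Pads are 22 mm wide; open, the fingers measure 114 mm over their backs; the gripper's body (76 mm by 85 mm) begins 54 mm behind the grasp point. The pads swing forward as they close: fully open they stand 13 mm farther back than shut.
Start: joints at [1.062, 0.707, -0.028, 1.485, 0.022, 0.951, -0.075], TCP at [0.259, -0.513, 0.231] pointing down, gripper open.
Joint ranges: [-2.71, 2.71], [-0.32, 2.16], [-1.57, 1.52], [0, 2.45], [-1.46, 4.6], [0, 2.02], [-2.83, 2.83]. Speed limits (rad/s): [1.89, 1.89, 2.57, 2.57, 3.01, 3.01, 3.01].

### API

Orientations are given as a 3x3 rotation matrix whose columns are the frame's x, y, z axes.
In Python, from station import ctrl gives the robot as it stands.
- The arm moves only by the tool servo_tool, never from a script. Its argument "commands" is a list of rows, each a list of 7 numbers: the turn, a rotation vector about the tool's x, y, z in rad, then the shift along the tool's x, y, z in cm, then the closure, from 0 (fully open) to 1 (shut). In form: [[ax, ay, az, dx, dy, dz, hand], ...]. A call has 1 to 5 rows; each row shifts and turns the commanded pose from where the row before left it, along the tool's axes as they then stand; what a row does not reach is not made up. A row lasts 1/10 s, in which the tool goes at most 50 mm and 8.59 degrees, less where a joint would pass 70% of its speed; a pose out of reach is approached as far as the arm can. A call is refused whole if a number of a shift passes 5 or a number of a turn 0.15, either way. A call with a gripper value outside its range is refused whole. The fingers move at their own pace and stop on an object; the grip force is fixed at half the most. Time passes only in rows, so rows that do not move let the fingers close. It gives the time, the measured TCP pose, the force, the opening and the grip force at its end, in the units of the state.
- ctrl.observe(): the state, without advancing time (a new reading comes with each control period).
- ctrl.get_image(name): name is "scene" or "top"; returns a dict with "color" (400x640x3 uint8, red, green, blue), "K" (3x3 intrinsics, pixels), "k1" (the pictures are not rectified: a ray, as slopes to the right and down, at radius r is drawn at 1 + k1 r^2 times it, then the intrinsics apply), "world_to_cam" (4x4, takes a point from world to camera coordinates). Camera axes: x right, y up, looking along -z (the intrinsics and any distortion apply to the point x, -y, -z); pixel columns grow to the right and rows downward; lengths in m; the calibration is good to about 2 mm. A picture is of the moment at which its call begins. There is no depth.
- ctrl.hand_in(): hands the job in; it is judged then, once.
The state is a dict: "time": time; "q": joint angles; "joint_velocities": joint speeds; "joint_torque": joint torques, N m; "position": TCP position; "orientation": TCP orientation; "contact_force": force on the tool from outside, world axes, zero at the start; "torque": the same for the moment, N m; "finger_gap": finger opening in m; "gripper_force": force on a finger pad.
Only numpy, scipy, OpenCV 4.12 (cv2) and the standard library are available. Lean on these libraries where they do the work, as an engineer would, in place of code of your own. Each camera call takes 0.05 s, during which the arm holds its last target. There are 200 camera calls.

### The job

The bench lamp hangs over the roll-top tool chest: first swing its arm away from you and round, until the lamp is clear of the chest, beyond its right-hand side. Then raise the slatted shutter right back to its stop so that it stays open, guiding it gently all the way instead of letting it run and slam. Lift the ratchet with the red grip out of the chest and lay it flat on the green mat without dropping it, leaving the blue case and the containers on the bench undisturbed.

Things in the scene. Friction and masses are not known exactly. Their poses are not given: they have to be found in the camera images.
- chest: Fixed dark steel roll-top chest, 300 deep (x), 340 wide, 240 high. Origin: centre of its underside; x to its back (away from the robot), y left. Lower 90 mm: two fixed drawers, pulls to x = -148. Compartment: floor z = 90, x -132 to 108, |y| < 151; front lip 8 thick, top z = 116. Cheeks (|y| 156-170): half discs, radius 150 about the track axis. Rear hood: radius 149, front edge x = 86, z = 210.
- track_axis (a point): Centre of the circular side tracks, at chest frame (0, 0, 90) mm, axes as the chest. The shutter turns about the chest's y axis through this point.
- shutter (a joint): Turn of the shutter in its tracks, rad: 0 shut, 1.62 at its open stop, where it stays. 18 grey slats 302 long, outer face 141 mm from the track axis; shut, from the front lip over the top to under the hood. Fully open, its lower edge is at chest x = 33, z = 221. 0.75 kg, heavy at the bar: let go below 0.6 rad it runs back shut, past 1.1 it runs open and slams. 3 to 6 N at the bar move it.
- pull_bar (a point): Middle of the shutter's steel pull bar: round, 12 mm thick, along the chest's y, 112 clear between its end posts, 35 mm free behind it. It moves on a circle of radius 180 about the track axis: at joint q its angle above the horizontal is 27.6 deg + q, chest x = -180 cos, z = 90 + 180 sin of it: shut (-160, 173), top z = 270, open (91, 245). It may turn between the fingers.
- lamp: Fixed pillar of the bench lamp, to the right of the chest: black foot 104 mm across, pole 22 mm, height 330. Origin: centre of its foot on the bench; the arm turns about the vertical through it.
- lamp_arm (a joint): Turn of the lamp arm about its pillar, rad, clockwise from above; at 0 it points along y of lamp (left, across the chest). Range -0.6 to 2.0; it stays where it is left (0.25 N m of friction). It starts across the chest's top or front; growing values swing it away from the robot, over the chest and round to the right of it.
- lamp_grip (a point): Middle of the red sleeve on the lamp arm: level, round, 22 mm thick, 70 mm long along the arm, centre 300 mm above the bench and 135 mm from the pillar's axis. The rest of the arm is a white tube 16 mm thick at the same height; a knob on the pillar's top reaches 330.
- lamp_head (a point): Middle of the underside of the round white lamp head (100 mm across, from 288 to 316 mm above the bench), at the arm's end, 280 mm from the pillar's axis.
- ratchet: Short ratchet lying on the chest's compartment floor, 128 mm long: red round grip 22 mm thick from x = -60 to 15 mm, thin steel neck (14 mm), flat round steel head 32 mm across and 22 high at x = 52, towards the chest's back. About 0.16 kg. Origin on its underside, x along it towards the head, z up as it lies.
- ratchet_grip (a point): Middle of the ratchet's red grip where it is best taken, ratchet frame (-22, 0, 11) mm.
- case: Blue instrument case, 110 x 42 x 26 mm, on the compartment floor beside the ratchet (either side); stays in the chest. Origin: centre of its underside, x along its length.
- mat: Green bench mat, fixed, 220 (x) x 160 (y) x 4 mm, to the left of the chest. Origin: centre of its underside on the bench.
- oil: Yellow oil bottle, 68 mm across, 190 high, standing on the bench beside the chest, left or right. Origin: centre of its underside.
- spray: Blue spray can, 64 mm across, 200 high, standing on the other side of the chest. Origin: centre of its underside.
- tub: White grease tub with red lid, 64 mm across, 75 high, on the bench close to the lamp's foot. Origin: centre of its underside.

How it is judged:
By the outcome, as a careful person would: the job done as asked, in the order asked, and still so for the second after the job is handed in, with the robot touching nothing.
It also fails if it takes over 72 s, if anything falls off the work surface, if the arm or the gripper's body presses on something with over 40 N, if the wrist force passes 120 N, or if a joint passes its speed limit or range.

## Working session

There is one attempt and no reset: what is moved stays moved. The work goes in short steps, Python scripts to look and compute and a tool call to move; the robot and the scene stay as the last step left them, time stands still between calls to the robot, and variables do not carry over. Pictures are saved under pics/ and viewed, at most 10 in all, crops included, and the job is handed in when it is done.

Besides the shell and the picture viewer there is one more tool, called after "Emit:" in YAML: its name, and indented under it one key for each argument. servo_tool: Moves the arm, as the interface text tells. Its arguments: {"type":"object","properties":{"commands":{"type":"array"}},"required":["commands"]}

```bash
ls; mkdir -p pics
python3 - <<'E'
from station import ctrl
import cv2
s=ctrl.observe();print(s, ctrl.hold_point_z)
for n in("scene","top"):
    d=ctrl.get_image(n);cv2.imwrite(f"pics/{n}0.png",d["color"][:,:,::-1]);print(n,d["K"],d["k1"],d["world_to_cam"])
E
```

```text
pics
{'time': 0.0, 'q': array([ 1.06228723,  0.70708146, -0.02760212,  1.48498086,  0.02198793,
        0.95092968, -0.07553648]), 'joint_velocities': array([ 1.05903150e-03,  8.82100841e-04, -6.67810106e-04,  4.22033334e-04,
        3.91652059e-05, -6.63206010e-04, -2.57971350e-04]), 'joint_torque': array([-3.07886648e-05, -8.83221173e+01,  1.23488054e+00, -2.36165214e+01,
        1.70215743e-02,  6.66515800e-03, -4.09630090e-06]), 'position': array([ 0.25864828, -0.51324613,  0.23084424]), 'orientation': array([[ 8.93033619e-01,  4.49989643e-01, -5.25647898e-04],
       [ 4.49989949e-01, -8.93033100e-01,  9.63072724e-04],
       [-3.60482204e-05, -1.09659259e-03, -9.99999398e-01]]), 'contact_force': array([-1.3258318 ,  0.67387949,  0.00440664]), 'torque': array([0.02906986, 0.00523115, 0.0463572 ]), 'gripper_force': 0.0, 'finger_gap': 0.08548957313445178} 0.0187
scene [[381.07377611   0.         320.02179912]
 [  0.         381.07377611 204.26571651]
 [  0.           0.           1.        ]] -0.028180264902281232 [[ 0.80940648 -0.58722979 -0.00472427 -0.43582404]
 [ 0.55903689  0.7680335   0.31241366 -0.35489864]
 [-0.17983021 -0.25551068  0.94993441 -0.97076832]
 [ 0.          0.          0.          1.        ]]
top [[508.22321769   0.         317.25489874]
 [  0.         508.22321769 206.18364786]
 [  0.           0.           1.        ]] -0.0767682438046113 [[ 0.0065898  -0.9998602  -0.01536729  0.00542078]
 [ 0.98233908  0.00359908  0.18707478 -0.59638962]
 [-0.18699332 -0.01632868  0.98222547 -1.3658025 ]
 [ 0.          0.          0.          1.        ]]
```

View pics/scene0.png

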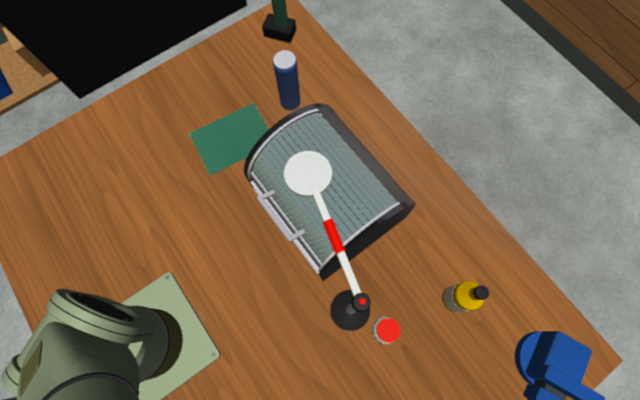

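View pics/top0.png

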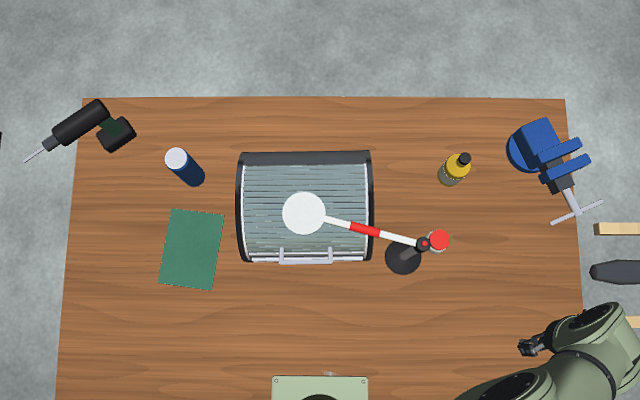

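The scene view shows the lamp across the chest with its head at (307,173), red sleeve near (334,236) and pillar top at (362,302). The top view shows the head at (304,213), sleeve at (365,230), knob at (423,243), chest x 237–373, pull bar near (305,260) and mat at (192,250). The spray can is on the left and the oil bottle on the right. I'll enlarge both for precise pixels.

```bash
cat > h.py <<'E'
import numpy as np,cv2
from station import ctrl
cam={}
def load(n):
    d=ctrl.get_image(n);cam[n]=d;return d["color"][:,:,::-1].copy()
def ray(n,u,v):
    d=cam[n];K=d["K"];M=d["world_to_cam"]
    p=np.array([(u-K[0,2])/K[0,0],(v-K[1,2])/K[1,1]]);s=p.copy()
    for _ in range(20): s=p/(1+d["k1"]*(s@s))
    R=M[:3,:3];return -R.T@M[:3,3],R.T@np.array([s[0],-s[1],-1])
def atz(n,u,v,z):
    c,r=ray(n,u,v);return c+r*(z-c[2])/r[2]
def proj(n,P):
    d=cam[n];K=d["K"];c=d["world_to_cam"]@np.r_[P,1];s=np.array([c[0],-c[1]])/-c[2]
    s=s*(1+d["k1"]*(s@s));return K[0,0]*s[0]+K[0,2],K[1,1]*s[1]+K[1,2]
def tri(uv1,uv2):
    A=[];b=[]
    for n,(u,v) in(("scene",uv1),("top",uv2)):
        c,r=ray(n,u,v);r/=np.linalg.norm(r);Q=np.eye(3)-np.outer(r,r);A.append(Q);b.append(Q@c)
    x=np.linalg.lstsq(np.vstack(A),np.hstack(b),rcond=None);return x[0],x[1]
def crop(img,x,y,w,h,f,fn):
    cv2.imwrite(fn,cv2.resize(img[y:y+h,x:x+w],None,fx=f,fy=f,interpolation=cv2.INTER_CUBIC))
def redc(n,img,mask,z,mn=15):
    k,l,st,ce=cv2.connectedComponentsWithStats(mask.astype(np.uint8))
    for i in range(1,k):
        if st[i,4]>mn: print(n,st[i],ce[i].round(1),atz(n,*ce[i],z).round(4))
E
python3 - <<'E'
from h import *
for n in("scene","top"):
    im=load(n);B,G,R=[im[:,:,i].astype(int) for i in range(3)]
    print("red");redc(n,im,(R>150)&(G<60)&(B<60),.30)
    print("green");redc(n,im,(G>R+40)&(G>B+10),.004,200)
    print("yellow");redc(n,im,(R>150)&(G>120)&(B<60),.1)
    crop(im,*((150,130,320,170,2.5) if n=="top" else (180,40,320,240,2.5)),f"pics/{n}1.png")
E
```

```text
red
scene [324 219  21  35 324] [333.4 235.8] [ 0.4979 -0.103   0.3   ]
scene [359 298   7   7  39] [361.9 300.9] [ 0.4667 -0.2344  0.3   ]
scene [377 319  23  23 410] [388.2 329.7] [ 0.4739 -0.3034  0.3   ]
green
scene [ 190  104   78   70 2972] [228.9 138. ] [0.4722 0.3774 0.004 ]
yellow
scene [457 281  27  29 435] [467.7 296.1] [ 0.7026 -0.3761  0.1   ]
red
top [351 222  29  10  57] [365.1 225.8] [ 0.5046 -0.1056  0.3   ]
top [350 226  29  12  82] [364.2 231.9] [ 0.4906 -0.1033  0.3   ]
green
top [ 158  209   66   81 4051] [190.8 248.9] [0.4797 0.3733 0.004 ]
yellow
top [446 154  24  23 308] [456.1 166.5] [ 0.7007 -0.3743  0.1   ]
```

View pics/scene1.png

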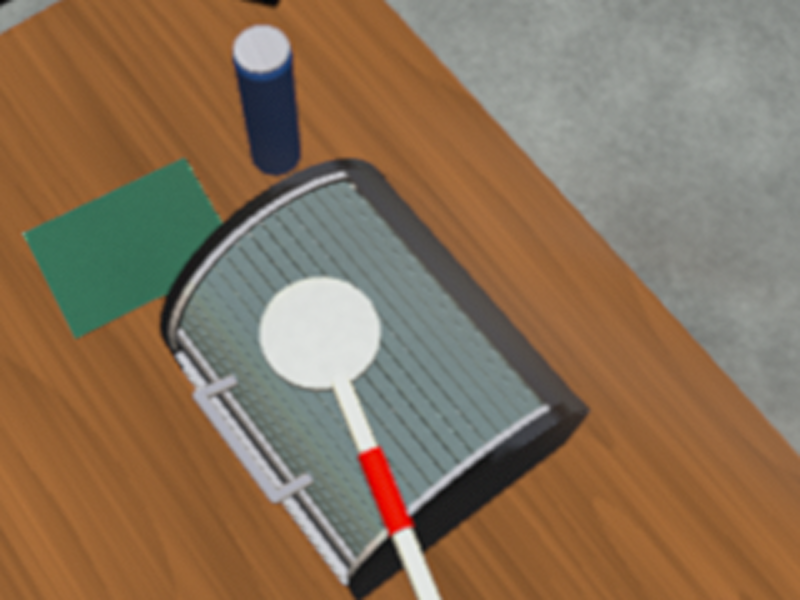

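View pics/top1.png

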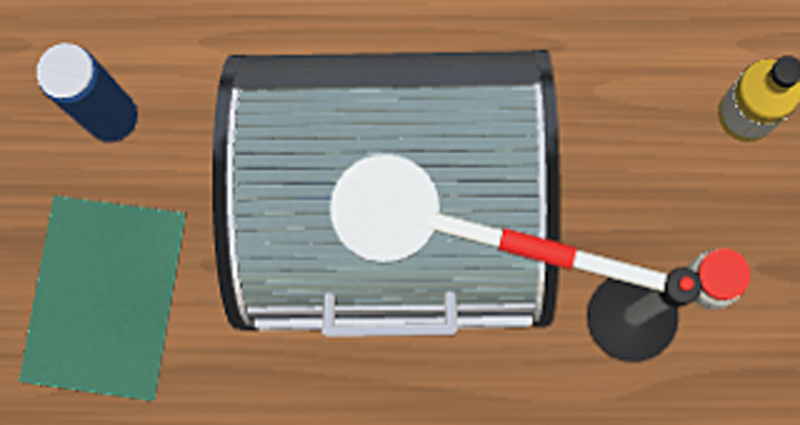

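The crops show pull bar ends at scene crop (197,394) and (276,498), and at top crop (326,331) and (456,331). The knob dot is at top crop (687,284) and the lamp head at (385,208). The spray can, oil bottle and tub (beside the lamp foot) all stand clear.

Run:
```python
from h import *
load("scene");load("top")
S=lambda x,y:(180+x/2.5,40+y/2.5)
T=lambda x,y:(150+x/2.5,130+y/2.5)
for n,a,b in [("barL",S(199,396),T(327,330)),("barR",S(277,497),T(454,330)),("spraytop",S(263,50),T(65,70)),("head",S(320,332),T(385,208)),("knob",(361.9,300.9),T(687,284)),("tub",(388.2,329.7),T(724,274)),("sleeve",(333.4,235.8),(364.8,229.3)),("oilcap",(481,292),T(787,71)),
 ("slatTL",S(348,178),T(236,88)),("slatTR",S(545,408),T(540,84)),("hoodBR",S(587,408),T(551,52)),("hoodBL",S(348,160),T(229,57))]:
    x,r=tri(a,b);print(n,x.round(4),r.round(6))
for n,p in [("barL",T(327,330)),("barR",T(454,330))]:print(n,atz("top",*p,.173).round(4))
for p in [(20,380),(155,401),(186,212),(55,196)]:print("mat",atz("top",*T(*p),.004).round(4))
print("pole foot",atz("top",*T(632,318),0.005).round(4))
```

```text
barL [0.4312 0.0978 0.1686] [0.]
barR [ 0.433  -0.0303  0.1789] [8.e-06]
spraytop [0.6962 0.3736 0.1954] [0.]
head [0.5338 0.0347 0.3026] [1.e-06]
knob [ 0.461  -0.2343  0.3361] [3.e-06]
tub [ 0.5014 -0.3245  0.084 ] [4.e-06]
sleeve [ 0.4961 -0.1043  0.307 ] [1.e-06]
oilcap [ 0.6933 -0.3695  0.2075] [0.]
slatTL [0.6771 0.194  0.1955] [1.e-06]
slatTR [ 0.6722 -0.1151  0.2248] [2.e-06]
hoodBR [ 0.7211 -0.1313  0.1766] [0.]
hoodBL [0.6941 0.2012 0.2127] [0.000203]
barL [0.4307 0.0974 0.173 ]
barR [ 0.4315 -0.0305  0.173 ]
mat [0.3837 0.4639 0.004 ]
mat [0.3619 0.3065 0.004 ]
mat [0.5798 0.2794 0.004 ]
mat [0.5981 0.4353 0.004 ]
pole foot [ 0.4591 -0.2353  0.005 ]
```

```bash
cat >> h.py <<'E'
from scipy.spatial.transform import Rotation as Ro
DOWN=np.array([[0,1,0],[1,0,0],[0,0,-1.]])
def pitch(a): # tilt: tool z points forward by a (rad)
    return Ro.from_rotvec([0,-a,0]).as_matrix()@DOWN
def plan(P,R,wps):
    """wps: (P,R,n,hand); prints rows in tool axes, shift in axes before the row's turn"""
    R=np.array(R);P=np.array(P);out=[]
    for Pt,Rt,n,h in wps:
        for k in range(n,0,-1):
            w=Ro.from_matrix(R.T@Rt).as_rotvec()/k;d=R.T@((np.array(Pt)-P)/k)*100
            w=w.round(3);d=d.round(2);out.append([float(x) for x in np.r_[w,d]]+[h])
            P=P+R@d/100;R=R@Ro.from_rotvec(w).as_matrix()
    for i in range(0,len(out),5):print(str(out[i:i+5]).replace(' ',''))
    return P,R
E
python3 - <<'E'
from h import *
s=ctrl.observe()
P,R=plan(s["position"],s["orientation"],[([.28,-.45,.272],s["orientation"],2,1),([.42,-.10,.272],DOWN,10,1)])
print(P,R)
E
```

```text
[[0.0,0.0,0.0,2.38,-2.35,-2.04,1],[0.0,0.0,0.0,2.37,-2.35,-2.05,1],[-0.0,-0.0,-0.11,2.83,-2.5,0.0,1],[-0.0,-0.0,-0.11,3.08,-2.17,0.0,1],[-0.0,-0.0,-0.111,3.3,-1.82,0.0,1]]
[[-0.0,-0.0,-0.11,3.48,-1.44,0.0,1],[-0.0,-0.0,-0.111,3.62,-1.05,0.0,1],[-0.0,-0.0,-0.11,3.72,-0.64,0.0,1],[-0.0,-0.0,-0.111,3.76,-0.23,0.0,1],[-0.0,-0.0,-0.11,3.77,0.18,0.0,1]]
[[-0.0,-0.0,-0.111,3.72,0.6,0.01,1],[-0.0,-0.0,-0.11,3.63,1.01,0.0,1]]
[ 0.42002871 -0.10002236  0.27204899] [[ 1.34437695e-05  9.99999979e-01 -2.05067033e-04]
 [ 9.99999920e-01 -1.33617296e-05  4.00060098e-04]
 [ 4.00057349e-04 -2.05072395e-04 -9.99999899e-01]]
```

Emit:
servo_tool:
  commands:
    - [0,0,0,2.4,-2.35,-2.05,1]
    - [0,0,0,2.4,-2.35,-2.05,1]
    - [0,0,-0.11,2.8,-2.5,0,1]
    - [0,0,-0.11,3.1,-2.2,0,1]
    - [0,0,-0.11,3.3,-1.8,0,1]

```text
time: 0.8
position: [0.3226, -0.3433, 0.2725]
orientation: [[0.696, 0.718, 0.0], [0.718, -0.696, -0.0], [-0.0, 0.0, -1.0]]
contact_force: [0.9, -0.4, 0.4]
finger_gap: 0.0123
gripper_force: 0.0
```

Emit:
servo_tool:
  commands:
    - [0,0,-0.11,3.5,-1.4,0,1]
    - [0,0,-0.11,3.6,-1.0,0,1]
    - [0,0,-0.11,3.7,-0.6,0,1]
    - [0,0,-0.11,3.7,-0.2,0,1]
    - [0,0,-0.11,3.7,0.2,0,1]

```text
time: 1.3
position: [0.3939, -0.1709, 0.2724]
orientation: [[0.218, 0.976, 0.0], [0.976, -0.218, -0.0], [-0.0, 0.0, -1.0]]
contact_force: [1.2, -1.2, -0.3]
finger_gap: 0.0002
gripper_force: 0.0
```

Emit:
servo_tool:
  commands:
    - [0,0,-0.11,3.7,0.6,0,1]
    - [0,0,-0.11,3.6,1.0,0,1]

```text
time: 1.5
position: [0.422, -0.1015, 0.2724]
orientation: [[-0.0, 1.0, 0.0], [1.0, 0.0, -0.0], [-0.0, 0.0, -1.0]]
contact_force: [1.5, -1.0, 0.4]
finger_gap: -0.0003
gripper_force: 0.0
```

Run:
```python
from h import *
s=ctrl.observe()
u=lambda a:np.array([np.sin(a),np.cos(a),0]);t=lambda a:np.array([np.cos(a),-np.sin(a),0])
C=np.array([.4605,-.235,.272])
plan(s["position"],s["orientation"],[(C+.135*u(a)-.026*t(a),DOWN,1,1) for a in np.linspace(.2,1.74,20)])
```

```text
[[0.0,0.0,0.0,0.39,3.98,0.04,1],[0.0,0.0,0.0,-0.06,1.11,0.0,1],[0.0,0.0,0.0,-0.14,1.11,0.0,1],[0.0,0.0,0.0,-0.24,1.09,0.0,1],[0.0,0.0,0.0,-0.32,1.06,0.01,1]]
[[0.0,0.0,0.0,-0.41,1.04,-0.0,1],[0.0,0.0,0.0,-0.49,1.0,-0.0,1],[0.0,0.0,0.0,-0.57,0.96,-0.0,1],[0.0,0.0,0.0,-0.64,0.91,-0.0,1],[0.0,0.0,0.0,-0.72,0.85,-0.0,1]]
[[0.0,0.0,0.0,-0.78,0.79,-0.0,1],[0.0,0.0,0.0,-0.85,0.73,-0.0,1],[0.0,0.0,0.0,-0.9,0.65,-0.0,1],[0.0,0.0,0.0,-0.95,0.58,-0.0,1],[0.0,0.0,0.0,-1.0,0.5,-0.0,1]]
[[0.0,0.0,0.0,-1.03,0.42,-0.0,1],[0.0,0.0,0.0,-1.06,0.34,-0.0,1],[0.0,0.0,0.0,-1.09,0.24,-0.0,1],[0.0,0.0,0.0,-1.1,0.16,-0.0,1],[0.0,0.0,0.0,-1.11,0.07,-0.0,1]]
```

Emit:
servo_tool:
  commands:
    - [0,0,0,0.2,2.0,0,1]
    - [0,0,0,0.2,2.0,0,1]
    - [0,0,0,-0.06,1.1,0,1]
    - [0,0,0,-0.14,1.1,0,1]
    - [0,0,0,-0.24,1.1,0,1]

```text
time: 2.0
position: [0.4947, -0.1036, 0.2721]
orientation: [[0.004, 1.0, -0.001], [1.0, -0.004, -0.0], [-0.0, -0.001, -1.0]]
contact_force: [-2.1, -0.1, 0.3]
finger_gap: 0.0004
gripper_force: 1.1
```

Emit:
servo_tool:
  commands:
    - [0,0,0,-0.32,1.06,0,1]
    - [0,0,0,-0.41,1.04,0,1]
    - [0,0,0,-0.5,1.0,0,1]
    - [0,0,0,-0.57,0.96,0,1]
    - [0,0,0,-0.64,0.91,0,1]

```text
time: 2.5
position: [0.5443, -0.1283, 0.2721]
orientation: [[0.004, 1.0, -0.001], [1.0, -0.004, 0.0], [0.0, -0.001, -1.0]]
contact_force: [-2.7, 0.1, 1.1]
finger_gap: -0.0002
gripper_force: 1.1
```

Contact at about 2 N, as expected. I'll continue round.

Emit:
servo_tool:
  commands:
    - [0,0,0,-0.72,0.85,0,1]
    - [0,0,0,-0.78,0.79,0,1]
    - [0,0,0,-0.85,0.73,0,1]
    - [0,0,0,-0.9,0.65,0,1]
    - [0,0,0,-0.95,0.58,0,1]

```text
time: 3.0
position: [0.58, -0.1704, 0.272]
orientation: [[0.004, 1.0, -0.001], [1.0, -0.004, 0.001], [0.001, -0.001, -1.0]]
contact_force: [-2.9, 1.3, -0.7]
finger_gap: 0.0
gripper_force: 1.1
```

Emit:
servo_tool:
  commands:
    - [0,0,0,-1.0,0.5,0,1]
    - [0,0,0,-1.03,0.42,0,1]
    - [0,0,0,-1.06,0.34,0,1]
    - [0,0,0,-1.1,0.24,0,1]
    - [0,0,0,-1.1,0.16,0,1]

```text
time: 3.5
position: [0.5966, -0.2239, 0.2722]
orientation: [[0.004, 1.0, -0.0], [1.0, -0.004, 0.0], [0.0, -0.0, -1.0]]
contact_force: [-1.9, 4.2, 0.7]
finger_gap: -0.0002
gripper_force: 1.2
```

Emit:
servo_tool:
  commands:
    - [0,0,0,-1.1,0.07,0,1]
    - [0,0,0,0,0,0,1]

```text
time: 3.7
position: [0.5969, -0.2363, 0.2721]
orientation: [[0.006, 1.0, -0.0], [1.0, -0.006, -0.001], [-0.001, -0.0, -1.0]]
contact_force: [0.4, -0.0, -0.1]
finger_gap: -0.0001
gripper_force: 0.0
```

Run:
```python
from h import *
im=load("top");crop(im,150,80,320,220,2.5,"pics/t2.png")
B,G,R=[im[:,:,i].astype(int) for i in range(3)]
redc("top",im,(R>150)&(G<60)&(B<60),.30)
```

```text
(no output)
```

View pics/t2.png

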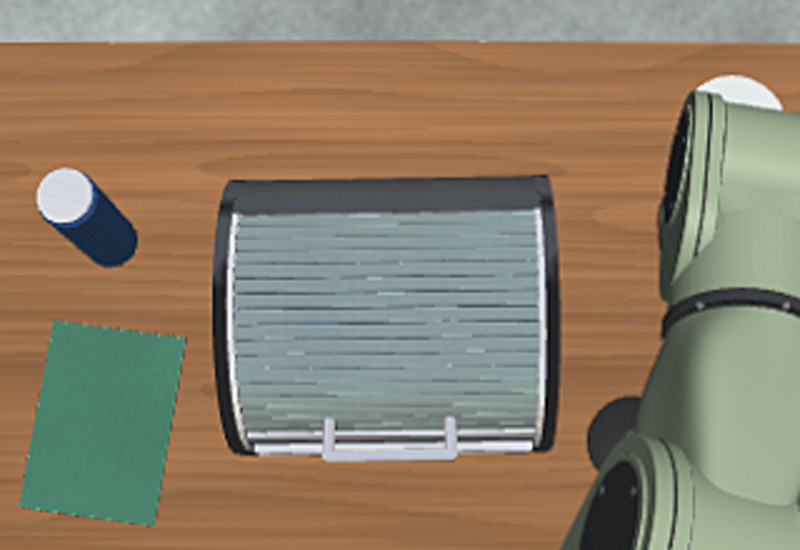

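The top view shows the lamp head beyond the chest's right side (crop ≈(737,110)) with a clear gap to the cheek. The shutter is still shut and the bar is in place at crop (390,455). Next I'll plan the move to the bar.

Run:
```python
from h import *
s=ctrl.observe()
cam or load("top")
print("head",atz("top",150+737/2.5,80+115/2.5,.316))
T=pitch(np.radians(40));B=np.array([.431,.0335,.173])
plan(s["position"],s["orientation"],[([.59,-.12,.285],DOWN,3,1),([.40,.02,.285],DOWN,5,.65),(B-.06*T[:,2],T,7,.65)])
```

```text
head [ 0.74029872 -0.29505584  0.316     ]
[[0.0,0.0,-0.002,3.84,-0.25,-0.43,1],[0.0,0.0,-0.002,3.84,-0.25,-0.43,1],[0.0,0.0,-0.001,3.84,-0.24,-0.42,1],[0.0,0.0,-0.0,2.8,-3.8,-0.0,0.65],[0.0,0.0,-0.0,2.8,-3.8,-0.0,0.65]]
[[0.0,0.0,-0.0,2.8,-3.8,-0.0,0.65],[0.0,0.0,-0.0,2.8,-3.8,-0.01,0.65],[0.0,0.0,-0.0,2.79,-3.8,-0.0,0.65],[-0.1,0.0,-0.0,0.19,-0.11,0.94,0.65],[-0.1,0.0,-0.0,0.19,-0.2,0.93,0.65]]
[[-0.1,0.0,-0.0,0.19,-0.29,0.9,0.65],[-0.099,0.0,-0.0,0.2,-0.38,0.87,0.65],[-0.1,0.0,-0.0,0.19,-0.47,0.83,0.65],[-0.099,0.0,0.0,0.2,-0.55,0.77,0.65],[-0.1,0.0,0.0,0.19,-0.62,0.72,0.65]]
```

Emit:
servo_tool:
  commands:
    - [0,0,0,3.8,-0.25,-0.4,1]
    - [0,0,0,3.8,-0.25,-0.4,1]
    - [0,0,0,3.8,-0.25,-0.4,1]
    - [0,0,0,2.8,-3.8,0,0.65]
    - [0,0,0,2.8,-3.8,0,0.65]

```text
time: 4.3
position: [0.5129, -0.062, 0.2842]
orientation: [[0.003, 1.0, 0.0], [1.0, -0.003, 0.0], [0.0, 0.0, -1.0]]
contact_force: [1.2, 0.3, 0.2]
finger_gap: 0.0286
gripper_force: 0.0
```

Emit:
servo_tool:
  commands:
    - [0,0,0,2.8,-3.8,0,0.65]
    - [0,0,0,2.8,-3.8,0,0.65]
    - [0,0,0,2.8,-3.8,0,0.65]
    - [-0.1,0,0,0.2,-0.1,0.9,0.65]
    - [-0.1,0,0,0.2,-0.2,0.9,0.65]

```text
time: 4.8
position: [0.3983, 0.0256, 0.2668]
orientation: [[0.002, 0.979, 0.204], [1.0, -0.002, 0.001], [0.002, 0.204, -0.979]]
contact_force: [2.2, -1.1, -0.5]
finger_gap: 0.0299
gripper_force: 0.0
```

Emit:
servo_tool:
  commands:
    - [-0.1,0,0,0.2,-0.3,0.9,0.65]
    - [-0.1,0,0,0.2,-0.4,0.9,0.65]
    - [-0.1,0,0,0.2,-0.5,0.8,0.65]
    - [-0.1,0,0,0.2,-0.55,0.8,0.65]
    - [-0.1,0,0,0.2,-0.6,0.7,0.65]

```text
time: 5.3
position: [0.3906, 0.0314, 0.291]
orientation: [[0.011, 0.885, 0.465], [1.0, 0.002, -0.027], [-0.025, 0.465, -0.885]]
contact_force: [1.0, 0.1, 1.1]
finger_gap: 0.0304
gripper_force: 0.0
```

Run:
```python
from h import *
s=ctrl.observe();print(s["position"],s["orientation"],s["q"],s["contact_force"],s["finger_gap"])
im=load("scene");crop(im,180,80,240,180,3.3,"pics/s3.png")
T=pitch(np.radians(40));B=np.array([.431,.0335,.173])
print(proj("scene",B),proj("scene",s["position"]))
P,R=plan(s["position"],s["orientation"],[(B+.015*T[:,2],T,5,.65)])
```

```text
[0.39061064 0.03135704 0.29104292] [[ 0.01114402  0.88541087  0.46467559]
 [ 0.99962268  0.00180298 -0.02740879]
 [-0.02510584  0.46480571 -0.88505669]] [-0.64211017  0.24593263  0.48640061  2.44848303  0.70417941  0.00528075
 -0.90391415] [0.96039821 0.08841936 1.13202244] 0.03040094268124901
(np.float64(274.15995527464145), np.float64(218.8519083809255)) (np.float64(251.30051536308764), np.float64(214.87271430358064))
[[-0.043,0.005,0.001,0.12,-0.32,2.76,0.65],[-0.043,0.006,0.001,0.1,-0.44,2.74,0.65],[-0.043,0.005,0.001,0.09,-0.55,2.72,0.65],[-0.043,0.006,0.001,0.07,-0.67,2.69,0.65],[-0.043,0.005,0.001,0.06,-0.78,2.67,0.65]]
```

View pics/s3.png

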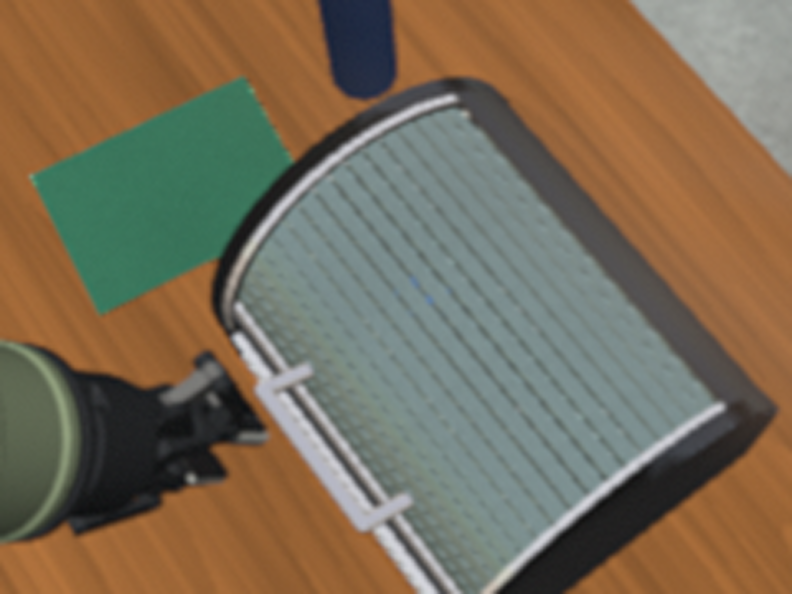

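The gripper reached its fold limit: joint 4 is at its maximum and joint 6 at its minimum, so a 40° tilt is out of reach this close in. The bar's mid at crop (313,455) agrees with my estimate, which projects to (310,458). I'll use a 15° tilt instead.

Run:
```python
from h import *
s=ctrl.observe()
T=pitch(np.radians(15));B=np.array([.431,.0335,.173])
plan(s["position"],s["orientation"],[(B-.045*T[:,2],T,5,.72),(B+.012*T[:,2],T,5,.72)])
```

```text
[[0.045,0.005,0.0,0.06,-0.2,1.61,0.72],[0.045,0.005,0.0,0.05,-0.13,1.62,0.72],[0.045,0.005,0.0,0.04,-0.06,1.62,0.72],[0.045,0.006,0.001,0.04,0.02,1.63,0.72],[0.045,0.005,0.0,0.02,0.09,1.62,0.72]]
[[0.0,0.0,0.0,0.0,-0.0,1.14,0.72],[0.0,0.0,0.0,0.0,-0.0,1.14,0.72],[0.0,0.0,0.0,0.0,-0.0,1.14,0.72],[0.0,0.0,0.0,0.0,-0.0,1.14,0.72],[0.0,0.0,0.0,0.0,-0.01,1.14,0.72]]
```

Emit:
servo_tool:
  commands:
    - [0.05,0.005,0,0.05,-0.2,1.0,0.72]
    - [0.05,0.005,0,0.05,-0.1,1.3,0.72]
    - [0.05,0.005,0,0.05,0,1.6,0.72]
    - [0.05,0.005,0,0.04,0,1.6,0.72]
    - [0.03,0.005,0,0,0,1.6,0.72]

```text
time: 5.85
position: [0.4145, 0.0309, 0.2284]
orientation: [[0.005, 0.962, 0.273], [1.0, -0.003, -0.006], [-0.005, 0.273, -0.962]]
contact_force: [0.2, 0.3, -0.2]
finger_gap: 0.024
gripper_force: 0.0
```

Run:
```python
from h import *
s=ctrl.observe();print(s["q"],s["position"],s["orientation"][:,2],s["finger_gap"])
T=pitch(np.radians(15));B=np.array([.431,.0335,.173])
plan(s["position"],s["orientation"],[(B-.040*T[:,2],T,3,.72),(B+.012*T[:,2],T,5,.72)])
```

```text
[-0.13232337  0.41441653 -0.09596916  2.29795448  0.5713552   0.19123407
 -0.76782815] [0.4144805  0.03088355 0.22842597] [ 0.27278503 -0.00627999 -0.96205451] 0.02402090098464689
[[0.005,0.002,-0.001,0.09,0.04,0.59,0.72],[0.005,0.002,-0.001,0.09,0.05,0.6,0.72],[0.005,0.002,-0.001,0.09,0.05,0.59,0.72],[-0.0,0.0,0.0,0.0,0.0,1.04,0.72],[-0.0,0.0,0.0,0.0,0.0,1.04,0.72]]
[[-0.0,0.0,0.0,0.0,0.0,1.04,0.72],[-0.0,0.0,0.0,0.0,0.0,1.04,0.72],[-0.0,0.0,0.0,0.0,0.01,1.04,0.72]]
```

Emit:
servo_tool:
  commands:
    - [0,0,0,0.1,0.05,0.6,0.72]
    - [0,0,0,0.1,0.05,0.6,0.72]
    - [0,0,0,0.1,0.05,0.6,0.72]
    - [0,0,0,0,0,1.0,0.72]
    - [0,0,0,0,0,1.0,0.72]

```text
time: 6.35
position: [0.4258, 0.0342, 0.1927]
orientation: [[0.002, 0.961, 0.275], [1.0, -0.0, -0.008], [-0.007, 0.275, -0.961]]
contact_force: [-0.2, 1.3, -0.2]
finger_gap: 0.0241
gripper_force: 0.0
```

Emit:
servo_tool:
  commands:
    - [0,0,0,0,0,1.0,0.72]
    - [0,0,0,0,0,1.0,0.72]
    - [0,0,0,0,0,1.2,0.72]

```text
time: 6.65
position: [0.4396, 0.0346, 0.171]
orientation: [[0.003, 0.966, 0.26], [1.0, -0.0, -0.01], [-0.009, 0.26, -0.966]]
contact_force: [-26.0, 0.1, 7.7]
finger_gap: 0.024
gripper_force: 11.2
```

Run:
```python
from h import *
s=ctrl.observe();print(s["q"],s["position"],s["orientation"],s["finger_gap"],s["contact_force"])
im=load("scene");crop(im,210,140,150,120,4,"pics/s4.png")
im=load("top")
```

```text
[-2.51494020e-01  5.82015839e-01  9.86843326e-02  2.30350565e+00
  6.33568308e-01  1.17492492e-03 -8.11039468e-01] [0.43959019 0.03462229 0.17098694] [[ 2.77471663e-03  9.65650419e-01  2.59829887e-01]
 [ 9.99954736e-01 -3.14580578e-04 -9.50936088e-03]
 [-9.10098088e-03  2.59844512e-01 -9.65607582e-01]] 0.024008004455090125 [-25.97711975   0.07273964   7.71903889]
```

View pics/s4.png

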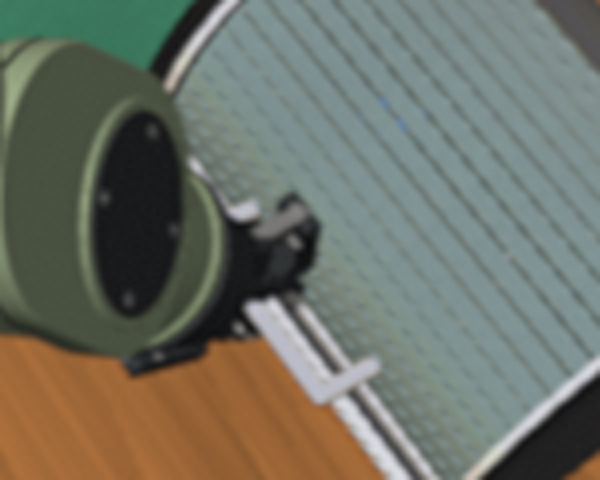

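The fingers straddle the bar, but joint 6 is at its limit again, so the tool drifted 7 mm forward and the front finger presses the bar at 26 N. I'll back off and go vertical.

Emit:
servo_tool:
  commands:
    - [0,0,0,0,-0.5,0,0.72]
    - [0.09,0,0,0,-0.4,0,0.72]
    - [0.09,0,0,0,0,0,0.72]
    - [0.08,0.01,0,0,0,0,0.72]

```text
time: 7.15
position: [0.4342, 0.0348, 0.1704]
orientation: [[0.003, 0.999, 0.034], [1.0, -0.003, 0.001], [0.001, 0.034, -0.999]]
contact_force: [0.0, -1.5, 0.1]
finger_gap: 0.0242
gripper_force: 0.0
```

Run:
```python
from h import *
s=ctrl.observe();print(s["q"],s["position"],s["contact_force"],s["gripper_force"])
plan(s["position"],s["orientation"],[([.431,.0335,.160],DOWN,3,.72)])
```

```text
[ 0.0732182   0.62481963 -0.38626839  2.0768642   0.50008722  0.49357987
 -0.68903207] [0.43419157 0.03479972 0.17040565] [ 0.0365449  -1.50411449  0.087773  ] 0.0
[[0.011,-0.0,-0.001,-0.04,-0.12,0.34,0.72],[0.012,-0.001,-0.001,-0.05,-0.11,0.35,0.72],[0.011,-0.0,-0.001,-0.04,-0.11,0.34,0.72]]
```

Emit:
servo_tool:
  commands:
    - [0.01,0,0,0,-0.1,0.35,0.72]
    - [0.01,0,0,0,-0.1,0.35,0.72]
    - [0.01,0,0,0,0,0.35,0.72]
    - [0,0,0,0,0,0,0.76]

```text
time: 7.55
position: [0.4319, 0.0343, 0.1583]
orientation: [[0.003, 1.0, 0.006], [1.0, -0.003, -0.001], [-0.001, 0.006, -1.0]]
contact_force: [0.4, -0.3, -0.2]
finger_gap: 0.0204
gripper_force: 0.0
```

Emit:
servo_tool:
  commands:
    - [0,0,0,0,0,0,0.8]
    - [0,0,0,0,0,0,0.83]
    - [0,0,0,0,0,0,0.86]

```text
time: 7.85
position: [0.4321, 0.0341, 0.1589]
orientation: [[0.003, 1.0, 0.006], [1.0, -0.003, -0.001], [-0.001, 0.006, -1.0]]
contact_force: [-1.5, 1.2, 0.3]
finger_gap: 0.0121
gripper_force: 2.7
```

Emit:
servo_tool:
  commands:
    - [0,0,0,0,0,0,1]
    - [0,0,0,0,0,0,1]
    - [0,0,0,0,0,0,1]

```text
time: 8.15
position: [0.4321, 0.0341, 0.1591]
orientation: [[0.003, 1.0, 0.006], [1.0, -0.003, -0.001], [-0.001, 0.006, -1.0]]
contact_force: [-1.8, 1.4, 6.9]
finger_gap: 0.0101
gripper_force: 58.5
```

Run:
```python
from h import *
s=ctrl.observe();print(s["position"],s["contact_force"],s["gripper_force"],s["finger_gap"])
p0=np.radians(27.6);P0=s["position"]
b=lambda q:P0+.18*np.array([-np.cos(p0+q)+np.cos(p0),0,np.sin(p0+q)-np.sin(p0)])
plan(P0,s["orientation"],[(b(q),s["orientation"],1,1) for q in np.r_[.02,np.linspace(.05,1.55,36),1.575,1.6,1.62]])
```

```text
[0.43208411 0.03413137 0.15907094] [-1.80109441  1.36988666  6.88051047] 58.4715074300766 0.010125344989379165
[[0.0,0.0,0.0,0.0,0.17,-0.32,1],[0.0,0.0,0.0,0.0,0.27,-0.46,1],[0.0,0.0,0.0,0.0,0.41,-0.66,1],[0.0,0.0,0.0,0.0,0.44,-0.63,1],[0.0,0.0,0.0,0.0,0.46,-0.62,1]]
[[0.0,0.0,0.0,0.0,0.49,-0.6,1],[0.0,0.0,0.0,0.01,0.52,-0.57,1],[0.0,0.0,0.0,-0.0,0.53,-0.55,1],[0.0,0.0,0.0,-0.0,0.57,-0.53,1],[0.0,0.0,0.0,-0.0,0.58,-0.5,1]]
[[0.0,0.0,0.0,0.0,0.61,-0.48,1],[0.0,0.0,0.0,0.0,0.62,-0.45,1],[0.0,0.0,0.0,0.0,0.65,-0.43,1],[0.0,0.0,0.0,0.01,0.66,-0.4,1],[0.0,0.0,0.0,-0.0,0.67,-0.36,1]]
[[0.0,0.0,0.0,0.0,0.7,-0.34,1],[0.0,0.0,0.0,0.0,0.7,-0.31,1],[0.0,0.0,0.0,0.0,0.72,-0.28,1],[0.0,0.0,0.0,0.01,0.73,-0.25,1],[0.0,0.0,0.0,-0.0,0.75,-0.21,1]]
[[0.0,0.0,0.0,0.0,0.74,-0.19,1],[0.0,0.0,0.0,0.0,0.76,-0.15,1],[0.0,0.0,0.0,0.01,0.76,-0.12,1],[0.0,0.0,0.0,-0.0,0.77,-0.08,1],[0.0,0.0,0.0,0.0,0.77,-0.05,1]]
[[0.0,0.0,0.0,0.0,0.77,-0.02,1],[0.0,0.0,0.0,0.01,0.77,0.01,1],[0.0,0.0,0.0,-0.0,0.77,0.05,1],[0.0,0.0,0.0,0.0,0.77,0.07,1],[0.0,0.0,0.0,0.0,0.76,0.12,1]]
[[0.0,0.0,0.0,0.01,0.76,0.14,1],[0.0,0.0,0.0,-0.0,0.75,0.18,1],[0.0,0.0,0.0,0.0,0.74,0.21,1],[0.0,0.0,0.0,0.0,0.74,0.24,1],[0.0,0.0,0.0,0.01,0.72,0.27,1]]
[[0.0,0.0,0.0,-0.0,0.71,0.3,1],[0.0,0.0,0.0,0.0,0.69,0.33,1],[0.0,0.0,0.0,0.0,0.4,0.21,1],[0.0,0.0,0.0,0.0,0.4,0.22,1],[0.0,0.0,0.0,0.0,0.31,0.18,1]]
```

Emit:
servo_tool:
  commands:
    - [0,0,0,0,0.17,-0.32,1]
    - [0,0,0,0,0.27,-0.46,1]
    - [0,0,0,0,0.41,-0.66,1]
    - [0,0,0,0,0.44,-0.63,1]
    - [0,0,0,0,0.46,-0.62,1]

```text
time: 8.65
position: [0.4489, 0.0344, 0.1863]
orientation: [[0.003, 1.0, 0.004], [1.0, -0.003, -0.0], [-0.0, 0.004, -1.0]]
contact_force: [-6.2, 6.1, -3.2]
finger_gap: 0.0097
gripper_force: 58.4
```

Emit:
servo_tool:
  commands:
    - [0,0,0,0,0.49,-0.6,1]
    - [0,0,0,0,0.52,-0.57,1]
    - [0,0,0,0,0.53,-0.55,1]
    - [0,0,0,0,0.57,-0.53,1]
    - [0,0,0,0,0.58,-0.5,1]

```text
time: 9.15
position: [0.4745, 0.0349, 0.2142]
orientation: [[0.002, 1.0, 0.002], [1.0, -0.002, -0.0], [-0.0, 0.002, -1.0]]
contact_force: [-18.6, 11.0, 14.1]
finger_gap: 0.0096
gripper_force: 59.0
```

Emit:
servo_tool:
  commands:
    - [0,0,0,0,0.61,-0.48,1]
    - [0,0,0,0,0.62,-0.45,1]
    - [0,0,0,0,0.65,-0.43,1]
    - [0,0,0,0,0.66,-0.4,1]
    - [0,0,0,0,0.67,-0.36,1]

```text
time: 9.65
position: [0.507, 0.0348, 0.2363]
orientation: [[0.003, 1.0, 0.003], [1.0, -0.003, 0.0], [0.0, 0.003, -1.0]]
contact_force: [-18.1, 7.9, 24.9]
finger_gap: 0.0099
gripper_force: 62.3
```

Emit:
servo_tool:
  commands:
    - [0,0,0,0,0.6,-0.42,1]
    - [0,0,0,0,0.65,-0.4,1]
    - [0,0,0,0,0.7,-0.35,1]
    - [0,0,0,0,0.73,-0.3,1]
    - [0,0,0,0,0.75,-0.25,1]

```text
time: 10.15
position: [0.5426, 0.0346, 0.2516]
orientation: [[0.003, 1.0, 0.004], [1.0, -0.003, 0.001], [0.001, 0.004, -1.0]]
contact_force: [6.8, 11.7, -30.1]
finger_gap: 0.0093
gripper_force: 58.1
```

Run:
```python
from h import *
from scipy.optimize import least_squares
s=ctrl.observe();print(s["position"],s["contact_force"])
p=np.array([[.4321,.1591],[.4489,.1863],[.4745,.2142],[.507,.2363],s["position"][[0,2]]])
r=least_squares(lambda c:np.hypot(p[:,0]-c[0],p[:,1]-c[1])-.18,[.592,.076]).x
print(r,np.hypot(*(p-r).T),np.degrees(np.arctan2(p[:,1]-r[1],r[0]-p[:,0])))
```

```text
[0.54259923 0.03459272 0.25155888] [  6.76554372  11.72971575 -30.11094457]
[0.5931183  0.07860916] [0.18001575 0.17998954 0.1801532  0.17967405 0.18017709] [26.55983787 36.74947048 48.81974284 61.36011253 73.71677605]
```

Emit:
servo_tool:
  commands:
    - [0,0,0,0,0,0,0.9]
    - [0,0,0,0,0,0,0.86]
    - [0,0,0,0,0,0,0.86]

```text
time: 10.45
position: [0.5426, 0.0335, 0.2526]
orientation: [[0.004, 1.0, 0.006], [1.0, -0.004, -0.001], [-0.001, 0.006, -1.0]]
contact_force: [1.0, 0.9, -3.0]
finger_gap: 0.0117
gripper_force: 3.1
```

Run:
```python
from h import *
s=ctrl.observe();print(s["position"],s["contact_force"],s["gripper_force"],s["finger_gap"])
P0=s["position"];c=np.array([.5931,.0783])
b=lambda d:[c[0]-.18*np.cos(np.radians(d)),.0345,c[1]+.18*np.sin(np.radians(d))]
plan(P0,s["orientation"],[(b(d),s["orientation"],1,.86) for d in np.r_[np.linspace(74.5,118,20),119,120,120.8,121.4]])
```

```text
[0.54260901 0.03351332 0.25258549] [ 0.99443641  0.87470428 -2.95427227] 3.0843428894877434 0.011734052472074003
[[0.0,0.0,0.0,0.1,0.24,0.08,0.86],[0.0,0.0,0.0,0.0,0.7,-0.17,0.86],[0.0,0.0,0.0,0.01,0.7,-0.15,0.86],[0.0,0.0,0.0,-0.0,0.71,-0.11,0.86],[0.0,0.0,0.0,0.0,0.71,-0.09,0.86]]
[[0.0,0.0,0.0,0.0,0.72,-0.06,0.86],[0.0,0.0,0.0,0.01,0.72,-0.04,0.86],[0.0,0.0,0.0,-0.0,0.72,0.0,0.86],[0.0,0.0,0.0,0.0,0.72,0.03,0.86],[0.0,0.0,0.0,0.01,0.71,0.05,0.86]]
[[0.0,0.0,0.0,-0.0,0.72,0.08,0.86],[0.0,0.0,0.0,0.0,0.71,0.11,0.86],[0.0,0.0,0.0,0.0,0.7,0.14,0.86],[0.0,0.0,0.0,0.01,0.7,0.17,0.86],[0.0,0.0,0.0,-0.0,0.7,0.2,0.86]]
[[0.0,0.0,0.0,0.0,0.68,0.22,0.86],[0.0,0.0,0.0,0.01,0.67,0.25,0.86],[0.0,0.0,0.0,-0.0,0.67,0.28,0.86],[0.0,0.0,0.0,0.0,0.65,0.3,0.86],[0.0,0.0,0.0,0.0,0.64,0.33,0.86]]
[[0.0,0.0,0.0,0.01,0.27,0.15,0.86],[0.0,0.0,0.0,-0.0,0.28,0.15,0.86],[0.0,0.0,0.0,-0.0,0.21,0.13,0.86],[0.0,0.0,0.0,-0.0,0.16,0.1,0.86]]
```

Light 3 N grip with the contact force relaxed. I'll carry on.

Emit:
servo_tool:
  commands:
    - [0,0,0,0,0.24,0.05,0.86]
    - [0,0,0,0,0.7,-0.17,0.86]
    - [0,0,0,0,0.7,-0.15,0.86]
    - [0,0,0,0,0.7,-0.11,0.86]
    - [0,0,0,0,0.7,-0.09,0.86]

```text
time: 10.95
position: [0.5735, 0.0335, 0.2572]
orientation: [[0.004, 1.0, 0.006], [1.0, -0.004, -0.001], [-0.001, 0.006, -1.0]]
contact_force: [0.4, 2.5, -0.3]
finger_gap: 0.0123
gripper_force: 3.2
```

Emit:
servo_tool:
  commands:
    - [0,0,0,0,0.72,-0.06,0.86]
    - [0,0,0,0,0.72,-0.04,0.86]
    - [0,0,0,0,0.72,0,0.86]
    - [0,0,0,0,0.72,0.03,0.86]
    - [0,0,0,0,0.71,0.05,0.86]

```text
time: 11.45
position: [0.6093, 0.0334, 0.2574]
orientation: [[0.004, 1.0, 0.006], [1.0, -0.004, -0.001], [-0.001, 0.006, -1.0]]
contact_force: [0.2, 2.2, -0.4]
finger_gap: 0.0117
gripper_force: 3.1
```

Emit:
servo_tool:
  commands:
    - [0,0,0,0,0.71,0.08,0.86]
    - [0,0,0,0,0.71,0.11,0.86]
    - [0,0,0,0,0.7,0.14,0.86]
    - [0,0,0,0,0.7,0.17,0.86]
    - [0,0,0,0,0.7,0.2,0.86]

```text
time: 11.95
position: [0.6445, 0.0332, 0.2505]
orientation: [[0.004, 1.0, 0.006], [1.0, -0.004, -0.001], [-0.001, 0.006, -1.0]]
contact_force: [1.6, 1.4, -0.2]
finger_gap: 0.0121
gripper_force: 3.2
```

Emit:
servo_tool:
  commands:
    - [0,0,0,0,0.68,0.22,0.86]
    - [0,0,0,0,0.67,0.25,0.86]
    - [0,0,0,0,0.67,0.28,0.86]
    - [0,0,0,0,0.55,0.26,0.86]
    - [0,0,0,0,0.45,0.23,0.86]

```text
time: 12.45
position: [0.6747, 0.0331, 0.2382]
orientation: [[0.004, 1.0, 0.006], [1.0, -0.004, -0.001], [-0.001, 0.006, -1.0]]
contact_force: [1.9, 1.7, -0.7]
finger_gap: 0.0117
gripper_force: 3.2
```

Emit:
servo_tool:
  commands:
    - [0,0,0,0,0.3,0.16,0.86]
    - [0,0,0,0,0.28,0.15,0.86]
    - [0,0,0,0,0.25,0.14,0.86]
    - [0,0,0,0,0.2,0.1,0.86]

```text
time: 12.85
position: [0.6833, 0.033, 0.2329]
orientation: [[0.003, 1.0, 0.002], [1.0, -0.003, -0.001], [-0.001, 0.002, -1.0]]
contact_force: [-21.5, -0.8, 9.4]
finger_gap: 0.0119
gripper_force: 11.4
```

Stop reached, with force rising at x = .683. I'll ease off, release, lift and swing left for a look.

Emit:
servo_tool:
  commands:
    - [0,0,0,0,-0.13,0,0.86]
    - [0,0,0,0,0,0,0.7]
    - [0,0,0,0,0,-1.0,0.65]
    - [0,0,0,0,0,-2.5,0.65]
    - [0,0,0,0,0,-2.5,0.65]

```text
time: 13.35
position: [0.6828, 0.0329, 0.2946]
orientation: [[0.004, 1.0, 0.006], [1.0, -0.004, -0.001], [-0.001, 0.006, -1.0]]
contact_force: [-0.2, 0.0, 1.4]
finger_gap: 0.0298
gripper_force: 0.0
```

Emit:
servo_tool:
  commands:
    - [0,0,0,2,-4,-1.5,0.5]
    - [0,0,0,3,-4,0,0.5]
    - [0,0,0,4,-3.5,0,0.5]
    - [0,0,0,4,-3,0,0.5]
    - [0,0,0,4,-3,0,0.5]

```text
time: 13.85
position: [0.5093, 0.2024, 0.308]
orientation: [[0.004, 1.0, 0.007], [1.0, -0.004, -0.001], [-0.001, 0.007, -1.0]]
contact_force: [1.4, 1.4, 0.0]
finger_gap: 0.0425
gripper_force: 0.0
```

Emit:
servo_tool:
  commands:
    - [0,0,0,4,-3,0,0.5]
    - [0,0,0,4,-2,0,0.5]
    - [0,0,0,4,0,0,0.5]
    - [0,0,0,3,0,0,0.5]

```text
time: 14.25
position: [0.4604, 0.3541, 0.3077]
orientation: [[0.002, 1.0, 0.007], [1.0, -0.002, 0.0], [0.0, 0.007, -1.0]]
contact_force: [1.0, -1.0, 0.4]
finger_gap: 0.0427
gripper_force: 0.0
```

Run:
```python
from h import *
im=load("top");crop(im,220,120,240,170,3.3,"pics/t5.png")
im=load("scene");crop(im,220,90,210,190,3,"pics/s5.png")
```

```text
(no output)
```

View pics/t5.png

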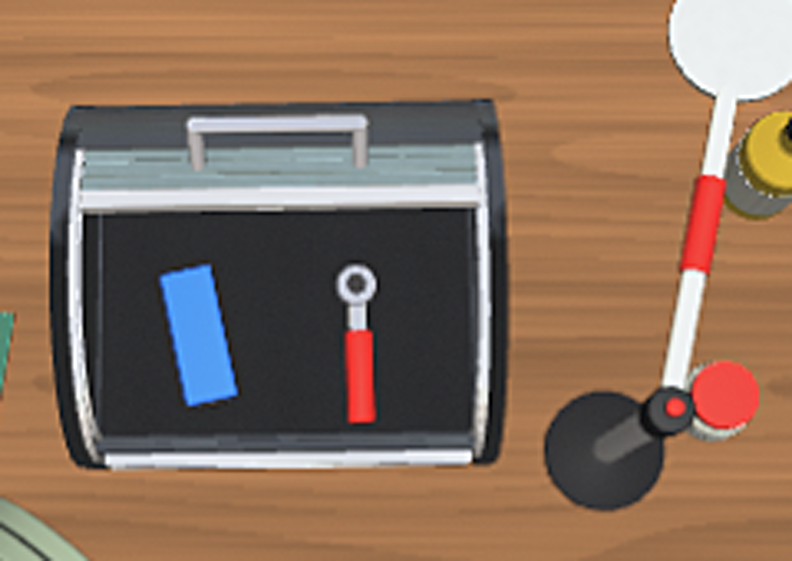

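The top view shows the shutter fully open with the bar at the back (crop (278,125)) and the lamp clear to the right. The ratchet's grip runs from (357,330) to (361,423) with its head at (356,285). The case is to its left with its right edge near 235.

Run:
```python
from h import *
im=load("top");f=lambda x,y,z:atz("top",220+x/3.3,120+y/3.3,z)
a=f(357.5,331,.106);b=f(361.5,422,.106);h=f(356,286,.112)
print(a,b,h,np.hypot(*(a-b)[:2]))
B,G,R=[im[:,:,i].astype(int) for i in range(3)]
redc("top",im,(R>140)&(G<70)&(B<70),.106)
S=load("scene");B,G,R=[S[:,:,i].astype(int) for i in range(3)]
redc("scene",S,(R>140)&(G<70)&(B<70),.106)
s=ctrl.observe();print(s["position"],s["q"])
```

```text
[ 0.54843126 -0.02233032  0.106     ] [ 0.47421462 -0.02575128  0.106     ] [ 0.58453914 -0.02098109  0.112     ] 0.07429543874117304
top [426 173  14  30 213] [432.5 187.5] [ 0.6398 -0.3053  0.106 ]
top [325 220   9  28 153] [328.7 232.9] [ 0.5142 -0.0234  0.106 ]
top [422 240   6   6  18] [424.7 242.8] [ 0.4886 -0.2793  0.106 ]
scene [304 214  28  24 250] [317.  225.6] [ 0.5124 -0.0238  0.106 ]
scene [407 261  36  24 400] [424.9 272. ] [ 0.6555 -0.2715  0.106 ]
scene [359 298   7   7  42] [361.9 300.8] [ 0.4907 -0.2352  0.106 ]
scene [377 319  23  23 419] [388.2 329.8] [ 0.4998 -0.3227  0.106 ]
[0.46109242 0.35177277 0.30692825] [-0.47967848  0.66774538 -0.47956653  1.32787084  0.31517612  1.21650891
 -0.98210898]
```

```bash
cat >> h.py <<'E'
def YAW(g): return np.array([[np.cos(g),np.sin(g),0],[np.sin(g),-np.cos(g),0],[0,0,-1.]])
E
python3 - <<'E'
from h import *
s=ctrl.observe();G=YAW(.043)
plan(s["position"],s["orientation"],[([.512,-.0237,.29],G,13,.5),([.512,-.0237,.14],G,4,.5)])
E
```

```text
[[0.0,-0.0,0.117,-2.89,0.4,0.14,0.5],[0.0,-0.0,0.117,-2.82,0.73,0.13,0.5],[0.0,-0.0,0.117,-2.72,1.06,0.14,0.5],[0.0,-0.0,0.117,-2.57,1.37,0.13,0.5],[0.0,-0.001,0.117,-2.4,1.66,0.14,0.5]]
[[0.001,-0.001,0.117,-2.19,1.93,0.14,0.5],[0.001,-0.0,0.118,-1.94,2.17,0.14,0.5],[0.0,-0.0,0.117,-1.68,2.38,0.13,0.5],[0.0,-0.001,0.118,-1.39,2.56,0.13,0.5],[0.001,-0.001,0.117,-1.07,2.71,0.14,0.5]]
[[0.001,-0.0,0.118,-0.75,2.81,0.13,0.5],[0.0,-0.0,0.117,-0.42,2.89,0.13,0.5],[0.0,-0.001,0.118,-0.07,2.91,0.13,0.5],[0.0,-0.0,-0.0,-0.0,-0.0,3.75,0.5],[0.0,-0.0,-0.0,-0.0,-0.0,3.75,0.5]]
[[0.0,-0.0,-0.0,-0.0,-0.0,3.75,0.5],[0.0,-0.0,-0.0,-0.0,-0.01,3.75,0.5]]
```

Emit:
servo_tool:
  commands:
    - [0,0,0.117,-2.9,0.4,0.13,0.5]
    - [0,0,0.117,-2.8,0.73,0.13,0.5]
    - [0,0,0.117,-2.7,1.06,0.13,0.5]
    - [0,0,0.117,-2.6,1.37,0.13,0.5]
    - [0,0,0.117,-2.4,1.66,0.13,0.5]

```text
time: 14.95
position: [0.4808, 0.2047, 0.3009]
orientation: [[0.561, 0.828, 0.007], [0.828, -0.561, -0.001], [0.003, 0.006, -1.0]]
contact_force: [0.2, -0.3, -0.1]
finger_gap: 0.0427
gripper_force: 0.0
```

Emit:
servo_tool:
  commands:
    - [0,0,0.117,-2.2,1.93,0.13,0.5]
    - [0,0,0.117,-1.95,2.17,0.13,0.5]
    - [0,0,0.117,-1.7,2.38,0.13,0.5]
    - [0,0,0.117,-1.4,2.56,0.13,0.5]
    - [0,0,0.117,-1.07,2.7,0.13,0.5]

```text
time: 15.45
position: [0.4997, 0.06, 0.2947]
orientation: [[0.925, 0.381, 0.007], [0.381, -0.925, -0.001], [0.006, 0.003, -1.0]]
contact_force: [0.5, 0.7, -0.3]
finger_gap: 0.0428
gripper_force: 0.0
```

Emit:
servo_tool:
  commands:
    - [0,0,0.117,-0.75,2.8,0.13,0.5]
    - [0,0,0.117,-0.42,2.9,0.13,0.5]
    - [0,0,0.117,-0.07,2.9,0.13,0.5]
    - [0,0,0,0,0,0,0.5]

```text
time: 15.85
position: [0.5115, -0.0287, 0.2906]
orientation: [[0.999, 0.036, 0.006], [0.036, -0.999, -0.003], [0.006, 0.003, -1.0]]
contact_force: [-1.1, 0.8, 0.2]
finger_gap: 0.0428
gripper_force: 0.0
```

Run:
```python
from h import *
s=ctrl.observe();G=YAW(.043);print(s["position"],s["orientation"],s["q"])
plan(s["position"],s["orientation"],[([.512,-.0237,.125],G,5,.5),([.512,-.0237,.095],G,2,.5)])
```

```text
[ 0.51148641 -0.02874982  0.29064357] [[ 0.99933909  0.03583046  0.00612907]
 [ 0.03584857 -0.99935311 -0.00286975]
 [ 0.00602228  0.00308758 -0.9999771 ]] [ 0.03131197  0.53937375 -0.06910022  1.61519933  0.04629522  0.98251607
 -1.58843135]
[[0.001,-0.001,-0.001,-0.01,-0.11,3.31,0.5],[0.001,-0.001,-0.002,-0.0,-0.11,3.31,0.5],[0.0,-0.001,-0.001,0.0,-0.1,3.31,0.5],[0.001,-0.002,-0.002,0.01,-0.11,3.32,0.5],[0.0,-0.001,-0.001,0.01,-0.1,3.31,0.5]]
[[0.0,-0.0,-0.0,-0.0,0.0,1.5,0.5],[0.0,-0.0,-0.0,-0.0,0.0,1.5,0.5]]
```

Emit:
servo_tool:
  commands:
    - [0,0,0,0,-0.1,3.3,0.5]
    - [0,-0.003,0,0,-0.1,3.3,0.5]
    - [0,-0.003,0,0,-0.1,3.3,0.5]
    - [0,0,-0.003,0,-0.1,3.3,0.5]
    - [0,0,-0.003,0,-0.1,3.3,0.5]

```text
time: 16.35
position: [0.5117, -0.0195, 0.1246]
orientation: [[0.999, 0.052, 0.001], [0.052, -0.999, -0.001], [0.001, 0.001, -1.0]]
contact_force: [1.0, -0.9, 0.2]
finger_gap: 0.0426
gripper_force: 0.0
```

Emit:
servo_tool:
  commands:
    - [0,0,0,0,0,1.5,0.5]
    - [0,0,0,0,0,1.0,0.5]
    - [0,0,0,0,0,0.5,0.5]

```text
time: 16.65
position: [0.5119, -0.0195, 0.0951]
orientation: [[0.999, 0.052, -0.0], [0.052, -0.999, -0.001], [-0.0, 0.001, -1.0]]
contact_force: [0.0, -0.3, 0.9]
finger_gap: 0.043
gripper_force: 0.0
```

Emit:
servo_tool:
  commands:
    - [0,0,0,0,0,0,0.6]
    - [0,0,0,0,0,0,0.68]
    - [0,0,0,0,0,0,0.74]
    - [0,0,0,0,0,0,0.78]

```text
time: 17.05
position: [0.5123, -0.0195, 0.0962]
orientation: [[0.999, 0.052, 0.001], [0.052, -0.999, -0.001], [0.001, 0.001, -1.0]]
contact_force: [-2.8, 0.2, 12.6]
finger_gap: 0.0198
gripper_force: 52.3
```

Emit:
servo_tool:
  commands:
    - [0,0,0,0,0,-0.1,0.9]
    - [0,0,0,0,0,-0.1,1]
    - [0,0,0,0,0,0,1]
    - [0,0,0,0,0,-0.5,1]
    - [0,0,0,0,0,-1.0,1]

```text
time: 17.55
position: [0.5116, -0.0192, 0.1124]
orientation: [[0.999, 0.052, -0.001], [0.052, -0.999, -0.001], [-0.001, 0.001, -1.0]]
contact_force: [-0.0, 0.8, -1.4]
finger_gap: 0.0196
gripper_force: 58.5
```

Run:
```python
from h import *
s=ctrl.observe();print(s["position"],s["contact_force"],s["finger_gap"],s["gripper_force"],s["torque"])
im=load("scene");crop(im,220,90,210,190,3,"pics/s6.png")
G=YAW(s and .052);M=YAW(-.124)
plan(s["position"],s["orientation"],[([.512,-.015,.29],G,5,1),([.50,.10,.30],G,4,1),([.456,.374,.28],M,8,1),([.456,.374,.03],M,6,1)])
```

```text
[ 0.51158323 -0.01921417  0.11236848] [-0.01319252  0.78497394 -1.38196232] 0.01964003207569133 58.476582169532776 [0.00504901 0.12380732 0.05512788]
[[0.0,0.0,0.0,0.01,-0.08,-3.55,1],[0.0,0.0,0.0,0.01,-0.08,-3.55,1],[0.0,0.0,0.0,0.01,-0.08,-3.55,1],[0.001,0.001,0.0,0.0,-0.08,-3.56,1],[0.0,0.0,0.0,0.01,-0.08,-3.55,1]]
[[0.0,0.0,0.0,-0.15,-2.89,-0.25,1],[0.0,0.0,0.0,-0.15,-2.89,-0.25,1],[0.0,0.0,0.0,-0.15,-2.89,-0.25,1],[0.0,0.0,0.0,-0.15,-2.88,-0.25,1],[0.0,0.0,0.022,-0.37,-3.45,0.25,1]]
[[0.0,0.0,0.022,-0.45,-3.44,0.25,1],[0.0,0.0,0.022,-0.52,-3.43,0.25,1],[0.0,0.0,0.022,-0.6,-3.42,0.25,1],[0.0,0.0,0.022,-0.67,-3.4,0.25,1],[0.0,0.0,0.022,-0.75,-3.39,0.25,1]]
[[0.0,0.0,0.022,-0.82,-3.37,0.25,1],[0.0,0.0,0.022,-0.89,-3.35,0.25,1],[0.0,0.0,0.0,0.0,-0.0,4.17,1],[0.0,0.0,0.0,0.0,-0.0,4.17,1],[0.0,0.0,0.0,0.0,-0.0,4.16,1]]
[[0.0,0.0,0.0,0.0,-0.0,4.17,1],[0.0,0.0,0.0,0.0,-0.0,4.16,1],[0.0,0.0,0.0,0.01,-0.0,4.17,1]]
```

View pics/s6.png

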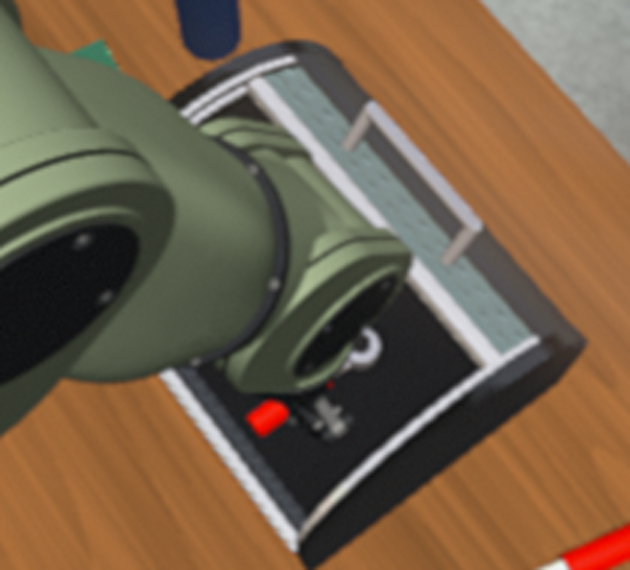

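The ratchet is held at its grip and lifted level, with head and tail visible on either side of the fingers. I'll lift it out and carry it over.

Emit:
servo_tool:
  commands:
    - [0,0,0,0,0,-2.0,1]
    - [0,0,0,-0.3,0,-3.0,1]
    - [0,0,0,-0.5,0,-3.5,1]
    - [0,0,0,-0.3,0,-3.5,1]
    - [0,0,0,0,0,-3.5,1]

```text
time: 18.1
position: [0.5004, -0.0197, 0.2693]
orientation: [[0.999, 0.052, 0.0], [0.052, -0.999, -0.001], [0.0, 0.001, -1.0]]
contact_force: [0.1, 0.3, -1.6]
finger_gap: 0.0198
gripper_force: 58.7
```

Emit:
servo_tool:
  commands:
    - [0,0,0,0,-1.5,-2.5,1]
    - [0,0,0,-0.1,-2.9,-1.0,1]
    - [0,0,0,-0.1,-2.9,0,1]
    - [0,0,0,-0.1,-2.9,0,1]
    - [0,0,0.022,-0.3,-3.4,0,1]

```text
time: 18.6
position: [0.4877, 0.1165, 0.3027]
orientation: [[1.0, 0.029, 0.0], [0.029, -1.0, -0.001], [0.0, 0.001, -1.0]]
contact_force: [1.6, 0.5, -1.4]
finger_gap: 0.0195
gripper_force: 58.7
```

Emit:
servo_tool:
  commands:
    - [0,0,0.022,-0.4,-3.4,0,1]
    - [0,0,0.022,-0.4,-3.4,0,1]
    - [0,0,0.022,-0.5,-3.4,0,1]
    - [0,0,0.022,-0.6,-3.4,0,1]
    - [0,0,0.022,-0.7,-3.4,0,1]

```text
time: 19.1
position: [0.4638, 0.2877, 0.3025]
orientation: [[0.997, -0.081, 0.0], [-0.081, -0.997, -0.001], [0.0, 0.001, -1.0]]
contact_force: [0.7, 0.4, -0.6]
finger_gap: 0.02
gripper_force: 58.6
```

Run:
```python
from h import *
s=ctrl.observe();print(s["position"],s["contact_force"],s["finger_gap"],s["gripper_force"],s["q"])
M=YAW(-.124)
plan(s["position"],s["orientation"],[([.456,.374,.28],M,4,1),([.456,.374,.06],M,6,1)])
```

```text
[0.46377213 0.28766917 0.30245191] [ 0.71489763  0.38129876 -0.63540022] 0.01995634786200812 58.61989974975586 [-0.60069336  0.58655534 -0.02545214  1.46871842  0.01669922  1.08700571
 -2.28131455]
[[0.0,-0.0,0.011,-0.37,-2.14,0.56,1],[0.0,-0.0,0.011,-0.39,-2.13,0.56,1],[0.0,-0.0,0.011,-0.41,-2.13,0.56,1],[0.001,-0.0,0.01,-0.44,-2.12,0.56,1],[-0.0,-0.0,0.0,-0.0,0.0,3.67,1]]
[[-0.0,-0.0,0.0,-0.0,0.0,3.67,1],[-0.0,-0.0,0.0,-0.0,0.0,3.66,1],[-0.0,-0.0,0.0,-0.0,0.0,3.67,1],[-0.0,-0.0,0.0,-0.0,0.0,3.66,1],[-0.0,-0.0,0.0,-0.01,0.01,3.67,1]]
```

Emit:
servo_tool:
  commands:
    - [0,0,0.011,-0.4,-2.1,0.5,1]
    - [0,0,0.011,-0.4,-2.1,0.5,1]
    - [0,0,0.011,-0.4,-2.1,0.5,1]
    - [0,0,0.01,-0.4,-2.1,0.5,1]
    - [0,0,0,0,0,3.6,1]

```text
time: 19.6
position: [0.4563, 0.375, 0.248]
orientation: [[0.993, -0.12, 0.003], [-0.12, -0.993, 0.004], [0.003, -0.004, -1.0]]
contact_force: [0.9, -0.6, -3.0]
finger_gap: 0.0195
gripper_force: 58.8
```

Emit:
servo_tool:
  commands:
    - [0,0,0,0,0,4,1]
    - [0,0,0,0,0,4,1]
    - [0,0,0,0,0,4,1]
    - [0,0,0,0,0,4,1]
    - [0,0,0,0,0,3.5,1]

```text
time: 20.1
position: [0.4562, 0.3711, 0.0495]
orientation: [[0.992, -0.123, -0.001], [-0.123, -0.992, -0.001], [-0.0, 0.001, -1.0]]
contact_force: [2.3, 1.0, -1.9]
finger_gap: 0.0196
gripper_force: 58.8
```

Emit:
servo_tool:
  commands:
    - [0,0,0,0,0,2.0,1]
    - [0,0,0,0,0,1.0,1]
    - [0,0,0,0,0,0.3,1]
    - [0,0,0,0,0,0,1]

```text
time: 20.5
position: [0.4567, 0.3714, 0.0185]
orientation: [[0.992, -0.123, 0.0], [-0.123, -0.992, -0.001], [0.0, 0.0, -1.0]]
contact_force: [0.0, 0.3, -1.8]
finger_gap: 0.0196
gripper_force: 58.8
```

Emit:
servo_tool:
  commands:
    - [0,0,0,0,0,0.2,1]
    - [0,0,0,0,0,0.2,1]
    - [0,0,0,0,0,0.1,1]
    - [0,0,0,0,0,0,1]

```text
time: 20.9
position: [0.4563, 0.3712, 0.0129]
orientation: [[0.992, -0.123, -0.0], [-0.123, -0.992, -0.001], [-0.0, 0.001, -1.0]]
contact_force: [0.3, 0.4, -1.6]
finger_gap: 0.0196
gripper_force: 58.8
```

Emit:
servo_tool:
  commands:
    - [0,0,0,0,0,0.1,1]
    - [0,0,0,0,0,0.05,1]
    - [0,0,0,0,0,0,1]

```text
time: 21.2
position: [0.4563, 0.3711, 0.0112]
orientation: [[0.992, -0.123, -0.0], [-0.123, -0.992, -0.001], [-0.0, 0.001, -1.0]]
contact_force: [0.3, 0.0, -0.9]
finger_gap: 0.0202
gripper_force: 58.8
```

Emit:
servo_tool:
  commands:
    - [0,0,0,0,0,0.05,1]
    - [0,0,0,0,0,0.05,1]
    - [0,0,0,0,0,0,1]

```text
time: 21.5
position: [0.4564, 0.3712, 0.0104]
orientation: [[0.992, -0.123, -0.0], [-0.123, -0.992, -0.001], [-0.0, 0.001, -1.0]]
contact_force: [0.1, 0.1, 1.3]
finger_gap: 0.0197
gripper_force: 59.1
```

Contact with the mat. I'll release slowly, lift and clear.

Emit:
servo_tool:
  commands:
    - [0,0,0,0,0,0.03,0.78]
    - [0,0,0,0,0,0,0.74]
    - [0,0,0,0,0,0,0.7]
    - [0,0,0,0,0,0,0.6]
    - [0,0,0,0,0,0,0.5]

```text
time: 22.0
position: [0.4564, 0.3712, 0.01]
orientation: [[0.992, -0.123, -0.0], [-0.123, -0.992, -0.001], [-0.0, 0.001, -1.0]]
contact_force: [0.7, -0.2, 0.4]
finger_gap: 0.0425
gripper_force: 0.0
```

Emit:
servo_tool:
  commands:
    - [0,0,0,0,0,0,0.5]
    - [0,0,0,0,0,-1,0.5]
    - [0,0,0,0,0,-3,0.5]
    - [0,0,0,0,0,-4.5,0.5]
    - [0,0,0,0,0,-4.5,0.5]

```text
time: 22.5
position: [0.4561, 0.3711, 0.1421]
orientation: [[0.992, -0.123, -0.001], [-0.123, -0.992, -0.001], [-0.0, 0.001, -1.0]]
contact_force: [0.2, 0.4, 0.7]
finger_gap: 0.0425
gripper_force: 0.0
```

Emit:
servo_tool:
  commands:
    - [0,0,0,0,0,-4.5,0.5]
    - [0,0,0,0,0,-4.5,0.5]
    - [0,0,0,-1.5,4,-4,0.5]
    - [0,0,0,-1,4.5,0,0.5]
    - [0,0,0,0,4.5,0,0.5]

```text
time: 23.0
position: [0.4171, 0.25, 0.2658]
orientation: [[0.993, -0.121, 0.001], [-0.121, -0.993, 0.0], [0.001, -0.0, -1.0]]
contact_force: [1.6, -0.8, 0.5]
finger_gap: 0.0424
gripper_force: 0.0
```

Emit:
servo_tool:
  commands:
    - [0,0,0,0,4.5,0,0.5]
    - [0,0,0,0,4.5,0,0.5]
    - [0,0,0,0,4.5,0,0.5]
    - [0,0,0,0,4.5,0,0.5]
    - [0,0,0,0,0,0,0.5]

```text
time: 23.5
position: [0.3957, 0.0673, 0.2654]
orientation: [[0.992, -0.13, 0.0], [-0.13, -0.992, -0.003], [0.0, 0.003, -1.0]]
contact_force: [0.6, 0.6, -0.0]
finger_gap: 0.0427
gripper_force: 0.0
```

Run:
```python
from h import *
s=ctrl.observe();print(s["position"],s["contact_force"],s["time"])
im=load("top");crop(im,140,80,340,230,2.3,"pics/t7.png")
```

```text
[0.39572001 0.06733207 0.26538479] [ 0.64696232  0.62471772 -0.00246222] 23.5
```

View pics/t7.png

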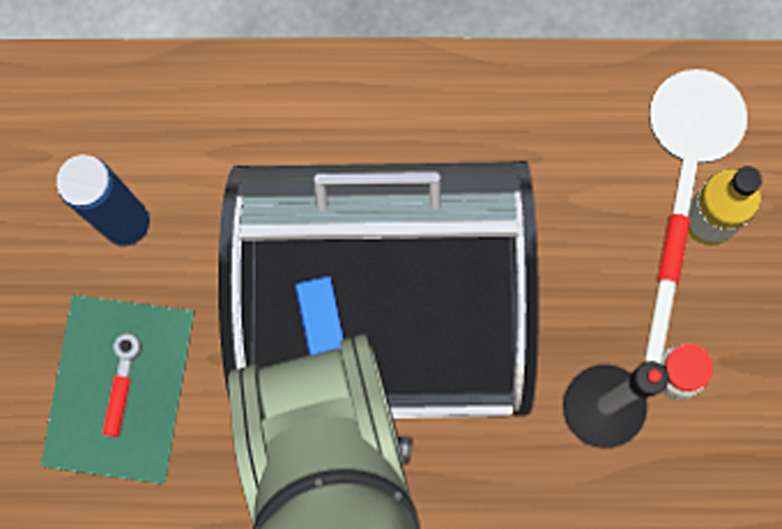

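The ratchet lies flat in the middle of the mat (crop ≈(120,390)). The shutter is open, the lamp is clear to the right, and the case, spray can, oil bottle and tub are in place. The robot touches nothing, so I'm handing in.

```bash
python3 -c "
from station import ctrl
print(ctrl.hand_in())"
```

```text
the job is handed in; nothing more can be done
None
```

The job is handed in at 23.5 s: the lamp is clear to the right of the chest, the shutter is open at its stop, the ratchet lies flat on the green mat, and the case and containers look undisturbed in the last picture (no verdict was returned).

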